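# Put the parts cups away in the roll-top bin

## Robot

A 6-joint arm with a two-finger parallel gripper is mounted at the origin on a cart in front of the work surface, level with it; the furniture and walls round the work are solid. World frame = base frame: x ahead of the robot, y to its left, z up, the work surface at z = 0. Lengths are in mm, angles in rad, forces in N, time in s.
With the tool pointing down it reaches from about 375 to 975 mm from the base axis. Payload 3.8 kg.
Tool frame: the origin (TCP) lies midway between the tips of the shut fingers; the grasp point (between the pads) lies 19 mm behind it (env.grip_depth is the distance from the TCP to the grasp point, in mm); z points along the fingers, y is the line along which they close (so a half turn about z gives the same grasp; the last joint's range is limited). The gripper opens to 88 mm and grips with 3 to 60 N. Pads are 18 mm wide; open, the fingers measure 123 mm over their backs; the gripper's body (75 mm by 187 mm) begins 45 mm behind the grasp point.
Start: joints at [-1.29, 0.264, 1.604, -0, 1.274, -0.037], TCP at [210.917, -641.196, 238.706] pointing down, gripper open.
Joint ranges: [-2.63, 2.63], [-0.94, 2.18], [0.31, 2.57], [-1.31, 4.45], [0, 2.66], [-2.55, 2.55]. Speed limits (rad/s): [2.57, 2.57, 3.14, 3.14, 3.14, 3.14].

## Interface

Orientations are given as a 3x3 rotation matrix whose columns are the frame's x, y, z axes.
In Python, from cell import env, eyes, look_for, pinpoint gives the robot as it stands.
- The arm moves only by the shell command python3 -m creep 'ROWS'. ROWS is JSON, a list that holds one entry, the list of rows, each a list of 7 numbers: the finger opening in mm, from 0 to 88.1, then the shift along the tool's x, y, z in mm, then the turn, a rotation vector about the tool's x, y, z in degrees. In form: [[[claw, x, y, z, rx, ry, rz], ...]]. A call has 1 to 20 rows; each row is the pose to reach, as a shift and turn from the pose commanded when the call began, along the tool's axes at that moment; what a row does not reach only later rows make up. A row lasts 1/12 s, in which the tool goes at most 41.7 mm and 7.16 degrees, less where a joint would pass 70% of its speed; a pose out of reach is approached as far as the arm can. A call with a gripper value outside its range is refused whole. The fingers move at their own pace and stop on an object; the grip force is fixed at half the most. Time passes only in rows, so rows that repeat a pose let the fingers close. It gives the time, the measured TCP pose, the force, the opening and the grip force at its end, in the units of the state.
- env.get_state(): the state, without advancing time (a new reading comes with each control period).
- eyes.get_image(name): name is "side" or "top" or "wrist"; returns a dict with "frame" (420x560x3 uint8, blue, green, red), "range_z" (420x560 float32, mm along the optical axis (not along the pixel's ray), 0 where there is no reading), "camera_matrix" (3x3 intrinsics, pixels), "k1" (the pictures are not rectified: a ray, as slopes to the right and down, at radius r is drawn at 1 + k1 r^2 times it, then the intrinsics apply), "rvec" (rotation vector, rad) and "tvec" (3), from world to camera coordinates, as OpenCV has them; the wrist camera has in their place "mount" (4x4, takes a point from camera to tool coordinates, whose origin is the TCP and whose axes are the flange's). Camera axes: x right, y down, z forward; pixel columns grow to the right and rows downward; lengths in mm; the calibration is good to about 2 mm. A picture is of the moment at which its call begins: read the wrist's pose just before it.
- env.job_done(): hands the job in; it is judged then, once.
Trained networks look in the newest picture that a camera, given by its name, has taken for a name from the list of things; names that differ only in an ending like _2 or _b are one class to them, and where a whole thing is asked for, a point or a joint stands for the part that bears it (a point fixed in the world has none). Each returns a list of dicts, best first, with "score" (0 to 1); they miss things now and then, are a little off and sometimes report something else, mostly with a low value. They report only what shows in the picture. A call takes as long as a camera call. They do not tell look-alikes from the thing itself.
- look_for(camera, name): "xy" ([column, row] in pixels, amid what is visible of it).
- pinpoint(camera, name): "xy" ([column, row] in pixels: a listed point, or the origin of a listed thing).
The state is a dict: "time_s": time; "joint_pos": joint angles; "dq": joint speeds; "joint_efforts": joint torques, N m; "tcp_pos": TCP position; "tool_rot": TCP orientation; "contact_force": force on the tool from outside, world axes, zero at the start; "ft_torque": the same for the moment, N m; "gripper_width": finger opening in mm; "gripper_force": force on a finger pad.
Only numpy, scipy, OpenCV 4.12 (cv2) and the standard library are available. Lean on these libraries where they do the work, as an engineer would, in place of code of your own. Each camera call takes 0.05 s, during which the arm holds its last target. There are 200 camera calls.

## Task

Put the steel parts cups away: swing up the hook at the side of the roll-top bin, roll its curved cover fully open, and stand all the cups that are out on the shelf upright on the bin's floor, nested in one another by size, the largest outermost and each cup fully down in the next larger one. Then roll the cover fully shut and swing the hook down until it rests over its pin. Leave the other things on the shelf where they are.

Things in the scene. Friction and masses are not known exactly. Their poses are not given: they have to be found in the camera images.
- bin: grey fixed bin, 240 mm deep (x), 270 wide (y), 170 high. Origin under its centre; +x to its back, +y left, z up; front faces -x. Inside 250 wide between half-round side plates (top edge 112 from the cover axis); floor 6 above the shelf; front sill at x -113 to -121, 44 high; low divider at x -8 to -12, top at 31. The cover open, the floor is free from above from sill to divider; a hood is behind
- cover_axis (a point): middle of the axis round which the cover rolls, in the bin's frame at (0, 0, 50) mm; the axis runs along the bin's y. Same axes as the bin.
- cover (a joint): roll angle (rad) of the curved slatted aluminium cover (outside 120 mm from its axis): 0 fully shut at the sill, grows as its front edge with the handle rolls up over the top to the back, 1.745 fully open (stop). Stiff, stays where it is left; 3 to 5 N at the handle moves it. It cannot roll open while the hook is down over its pin.
- cover_handle (a point): middle of the cover's handle, a round dark bar 10 mm thick, 100 mm long along the bin's y, on two thin posts (45 mm either side of the middle) 40 mm off the slats at the cover's front edge; moves with it. In the bin's frame at x = -160 cos(0.087 + cover), z = 50 + 160 sin(0.087 + cover) mm: shut, it is 64 mm above the shelf in front of the bin.
- latch (a joint): swing angle (rad) of the steel hook on the bin's right (-y) side: 0 level, pointing to the front, its two prongs resting over the pin on the cover's right edge; grows as its front end swings up and over to the back, 2.0 fully back (stop). Stays where it is left; about 1 N at the knob moves it. It goes down over the pin only when the cover is shut (within about 0.05 rad).
- latch_pivot (a point): pivot of the hook on the right side plate, in the bin's frame at (30, -158, 135) mm; the pivot axis runs along the bin's y. Same axes as the bin.
- latch_knob (a point): middle of the hook's black knob, a round peg 10 mm thick that sticks out 47 mm to the right (bin's -y) from the free end of the hook; moves with it. In the bin's frame at x = 30 - 130 cos(latch), y = -185, z = 135 + 130 sin(latch) mm.
- cup_a_center (a point): Largest steel parts cup, the outermost of the nest, always there: open at the top, slightly tapered, rim 68 mm and foot 64 mm across, 34 mm tall, wall 2.5 mm, floor 3 mm thick. This point is its centre, half-way up (17 mm above its underside); z points to its mouth.
- cup_b_center (a point): Second steel parts cup, goes inside the largest: open at the top, slightly tapered, rim 55.0 mm and foot 51.0 mm across, 40 mm tall, wall 2.5 mm, floor 3 mm thick. This point is its centre, half-way up (20 mm above its underside); z points to its mouth. May be absent in some runs.
- cup_c_center (a point): Third steel parts cup, goes inside the second (or the next larger one that is there): open at the top, slightly tapered, rim 42 mm and foot 38 mm across, 46 mm tall, wall 2.5 mm, floor 3 mm thick. This point is its centre, half-way up (23 mm above its underside); z points to its mouth. May be absent in some runs.
- cup_d_center (a point): Smallest steel parts cup, goes inside the next larger one that is there: open at the top, rim 29.0 mm and foot 25.0 mm across, 52 mm tall, wall 2.5 mm, floor 3 mm thick. This point is its centre, half-way up (26 mm above its underside); z points to its mouth. May be absent in some runs. When nested, a cup's rim stands 9 mm or more above the next larger one's.
- core_tool: small red-handled tool, 107 mm long, lying on the shelf beyond the cups; not part of the job. Origin in its middle, on the shelf.
- lug_nut_1: lug nut standing on the shelf to the right of the bin's back; not part of the job. Origin under its centre.
Mind the look-alikes: they are no part of the job. Leave any blue look-alike of the part that bears cup_d_center alone.

How it is judged:
By the outcome, as a careful person would: the job done as asked, in the order asked, and still so for the second after the job is handed in, with the robot touching nothing.
Of cup_b, cup_c, cup_d only 2 to 3 are there at a start; the rules pass over those that are not, and their reading is None.
At some moment in a run one of cup_a, cup_b, cup_c may be knocked a few centimetres aside while the robot is not near it.
It also fails if it takes over 210 s, if anything falls off the work surface, if the arm or the gripper's body presses on something with over 40 N, if the wrist force passes 120 N, or if a joint passes its speed limit or range.

## Working session

There is one attempt and no reset: what is moved stays moved. The work goes in short steps, Python scripts to look and compute and a shell command to move; the robot and the scene stay as the last step left them, time stands still between calls to the robot, and variables do not carry over. Pictures are saved under pics/ and viewed, at most 18 in all, crops included, and the job is handed in when it is done.

```bash
ls; mkdir -p pics; cat > h.py <<'E'
import numpy as np, cv2
from cell import env, eyes, look_for, pinpoint
from scipy.spatial.transform import Rotation as R
def shot(n):
    s=env.get_state(); im=eyes.get_image(n)
    if n=='wrist':
        T=np.eye(4);T[:3,:3]=np.array(s['tool_rot']);T[:3,3]=s['tcp_pos'];T=T@np.array(im['mount'])
    else:
        T=np.eye(4);r=cv2.Rodrigues(np.array(im['rvec'],float))[0];T[:3,:3]=r.T;T[:3,3]=-r.T@np.array(im['tvec'],float).ravel()
    im['T']=T; return im
def ray(im,xy):
    K=np.array(im['camera_matrix'],float)
    d=np.array([(xy[0]-K[0,2])/K[0,0],(xy[1]-K[1,2])/K[1,1]]);u=d.copy()
    for _ in range(20): u=d/(1+im['k1']*(u@u))
    return np.array([u[0],u[1],1.])
def at_z(im,xy,z):
    d=im['T'][:3,:3]@ray(im,xy);o=im['T'][:3,3];return o+d*(z-o[2])/d[2]
def at_d(im,xy):
    u,v=int(round(xy[0])),int(round(xy[1]));p=im['range_z'][max(v-1,0):v+2,max(u-1,0):u+2];p=p[p>0]
    if len(p)==0:return None
    return (im['T']@np.append(ray(im,xy)*np.median(p),1))[:3]
def proj(im,P):
    q=np.linalg.inv(im['T'])@np.append(P,1);u=q[:2]/q[2];u=u*(1+im['k1']*(u@u));K=np.array(im['camera_matrix'])
    return np.array([u[0]*K[0,0]+K[0,2],u[1]*K[1,1]+K[1,2]])
def cloud(im):
    h,w=im['range_z'].shape;K=np.array(im['camera_matrix'],float)
    g=np.stack(np.meshgrid(np.arange(w),np.arange(h)),-1).astype(float)
    d=(g-[K[0,2],K[1,2]])/[K[0,0],K[1,1]];u=d.copy()
    for _ in range(20): u=d/(1+im['k1']*(u**2).sum(-1,keepdims=True))
    P=np.concatenate([u,np.ones((h,w,1))],-1)*im['range_z'][...,None]
    P=P@im['T'][:3,:3].T+im['T'][:3,3];P[im['range_z']<=0]=np.nan;return P
def save(im,f,crop=None,s=1):
    a=im['frame']
    if crop:a=a[crop[1]:crop[3],crop[0]:crop[2]]
    cv2.imwrite('pics/'+f,cv2.resize(a,None,fx=s,fy=s,interpolation=cv2.INTER_CUBIC))
E
cat > a.py <<'E'
from h import *
np.set_printoptions(precision=1,suppress=True)
s=env.get_state();print(s['tool_rot'],s['time_s'])
fs=[]
for n in('top','side'):
    im=shot(n);save(im,n+'0.png');
    for k in('bin','cover_handle','latch_knob','latch_pivot','cup_a_center','cup_b_center','cup_c_center','cup_d_center','core_tool','lug_nut_1'):
        print(n,k,[(np.round(d['xy']),round(d['score'],2),at_d(im,d['xy'])) for d in pinpoint(n,k) if d['score']>.2])
E
python3 a.py
```

```text
pics
[[ 0.9  0.3 -0. ]
 [ 0.3 -0.9  0. ]
 [ 0.  -0.  -1. ]] 0.0
top bin [(array([191., 206.]), 0.69, array([534.3, 141.3, 162.1]))]
top cover_handle [(array([177., 278.]), 0.85, array([404.1, 207.1,  -2.9]))]
top latch_knob [(array([265., 241.]), 0.72, array([466.1,   5.6, 136.4]))]
top latch_pivot [(array([251., 176.]), 0.81, array([592.4,  30.5, 141.1]))]
top cup_a_center [(array([334., 196.]), 0.81, array([ 572.2, -140.4,    1.1]))]
top cup_b_center []
top cup_c_center [(array([408., 200.]), 0.57, array([ 557.6, -299.8,    4.7]))]
top cup_d_center [(array([348., 258.]), 0.7, array([ 435.9, -163.8,    2. ])), (array([332., 290.]), 0.67, array([ 368.5, -127.4,    1.8])), (array([382., 238.]), 0.53, array([ 476.1, -240.4,    2.7]))]
top core_tool [(array([375., 156.]), 0.6, array([ 661. , -235. ,    0.2]))]
top lug_nut_1 [(array([314., 151.]), 0.39, array([674.3, -98.5,  14. ]))]
side bin [(array([302., 182.]), 0.97, array([582.3,  20.9, 136.8]))]
side cover_handle [(array([244., 158.]), 0.72, array([413.6, 191.4,  64. ]))]
side latch_knob [(array([249., 187.]), 0.82, array([466.7,  -7. , 135.6]))]
side latch_pivot [(array([305., 183.]), 0.95, array([589.8,  20.6, 135.1]))]
side cup_a_center [(array([290., 268.]), 0.72, array([ 569.5, -117.1,    2.6]))]
side cup_b_center []
side cup_c_center [(array([272., 330.]), 0.8, array([ 549.7, -276.2,    0.8]))]
side cup_d_center [(array([203., 256.]), 0.81, array([ 379.6, -135.4,   41. ])), (array([237., 304.]), 0.63, array([ 477.1, -246.7,   35.8])), (array([226., 272.]), 0.59, array([ 439.3, -171. ,   39.1]))]
side core_tool [(array([330., 320.]), 0.58, array([ 663.6, -243.6,    7.6]))]
side lug_nut_1 [(array([290., 270.]), 0.66, array([ 569.9, -122.9,    2.4])), (array([341., 266.]), 0.42, array([ 681.7, -110.5,   16.9]))]
```

View pics/top0.png

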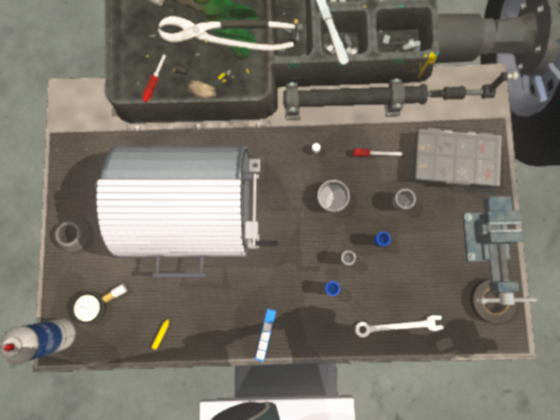

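View pics/side0.png

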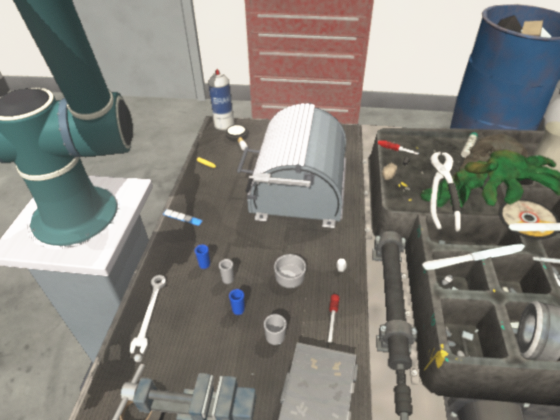

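```bash
cat > b.py <<'E'
from h import *
from scipy.optimize import least_squares
np.set_printoptions(precision=1,suppress=True)
ob=[]
top=shot('top');pt={k:pinpoint('top',k)[0]['xy'] for k in('cover_handle','latch_knob','latch_pivot')}
side=shot('side');ps={k:pinpoint('side',k)[0]['xy'] for k in('cover_handle','latch_knob','latch_pivot')}
B={'cover_handle':[-160*np.cos(.087),0,50+160*np.sin(.087)],'latch_knob':[-100,-185,135],'latch_pivot':[30,-158,135]}
def res(p):
    c,s=np.cos(p[2]),np.sin(p[2]);Rz=np.array([[c,-s,0],[s,c,0],[0,0,1]])
    return np.concatenate([proj(im,Rz@np.array(B[k])+[p[0],p[1],0])-q[k] for im,q in((top,pt),(side,ps)) for k in B])
r=least_squares(res,[550,170,0],x_scale=[1,1,.01],loss='soft_l1');print('bin',r.x,res(r.x))
Pt=cloud(top)
for (u,v) in [(334,196),(405,200),(348,258),(383,239),(332,289),(68,236)]:
    s=Pt[v-28:v+28,u-28:u+28].reshape(-1,3);m=s[:,2]>12;q=s[m];z=np.nanmax(q[:,2]);
    q=q[q[:,2]>z-6];c,rad=cv2.minEnclosingCircle(q[:,:2].astype(np.float32));print((u,v),'zmax',z,'c',np.array(c),'rad',rad,len(q))
save(top,'topcrop.png',(290,170,430,310),4)
E
python3 b.py
```

```text
bin [570.3 186.   -0. ] [ 1.   0.2 -0.7 -0.2  1.3  0.1 -0.1 -1.  -1.  -0.7  3.4 -0.8]
(334, 196) zmax 38.55681301057723 c [ 570.5 -135.5] rad 33.541961669921875 72
(405, 200) zmax 49.79715215129363 c [ 556.8 -284.4] rad 20.363388061523438 58
(348, 258) zmax 55.25946855365805 c [ 412.2 -141.6] rad 42.58457565307617 51
(383, 239) zmax 55.235363235625414 c [ 471.7 -233. ] rad 14.209297180175781 43
(332, 289) zmax 54.995614021078495 c [ 393.8 -144.8] rad 42.66042709350586 56
(68, 236) zmax 33.080157164933894 c [504.4 430.7] rad 27.80396842956543 160
```

View pics/topcrop.png

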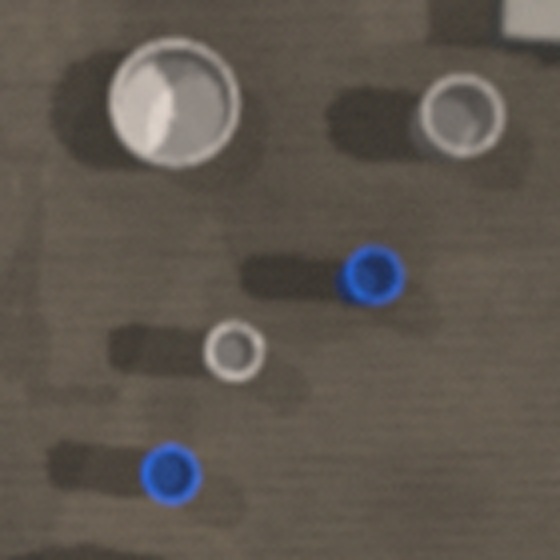

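```bash
cat > rel.py <<'E'
import sys
from h import *
x,y,z,yaw,t=map(float,(sys.argv[1:]+['0']*5)[:5])
s=env.get_state();Rc=np.array(s['tool_rot']);p=np.array(s['tcp_pos'])
c,n=np.cos(np.radians(yaw)),np.sin(np.radians(yaw))
Rt=R.from_euler('y',-t,degrees=True).as_matrix()@np.array([[c,n,0],[n,-c,0],[0,0,-1.]])
print('t',round(s['time_s'],1),'now',p.round(1),'shift',(Rc.T@(np.array([x,y,z])-p)).round(1),'rot',np.degrees(R.from_matrix(Rc.T@Rt).as_rotvec()).round(2))
E
python3 rel.py 470 -4 220 90 0; python3 - <<'E'
from h import *
top=shot('top')
for k in('cup_a_center','cup_c_center','cup_d_center'):
  z={'a':34,'c':46,'d':52}[k[4]]
  print(k,[(np.round(d['xy']),at_z(top,d['xy'],z/2).round()) for d in look_for('top',k)])
print(at_z(top,(333.7,195.5),34),at_z(top,(405.5,199),46),at_z(top,(348.5,257.5),52))
E
```

```text
t 1.5 now [ 210.9 -641.2  238.7] shift [ 445.2 -524.3   18.7] rot [ -0.    -0.   -71.79]
cup_a_center []
cup_c_center [(array([404., 199.]), array([ 558., -288.,   23.]))]
cup_d_center [(array([383., 238.]), array([ 476., -238.,   26.])), (array([334., 288.]), array([ 374., -129.,   26.])), (array([368., 151.]), array([ 667., -215.,   26.]))]
[ 568.67274512 -136.58829722   34.        ] [ 554.31552903 -285.75466728   46.        ] [ 434.91304202 -159.87473551   52.        ]
```

```bash
python3 -m creep '[[[40,445,-524,19,0,0,-72],[40,445,-524,19,0,0,-72],[40,445,-524,19,0,0,-72],[40,445,-524,19,0,0,-72],[40,445,-524,19,0,0,-72],[40,445,-524,19,0,0,-72],[40,445,-524,19,0,0,-72],[40,445,-524,19,0,0,-72],[40,445,-524,19,0,0,-72],[40,445,-524,19,0,0,-72],[40,445,-524,19,0,0,-72],[40,445,-524,19,0,0,-72],[40,445,-524,19,0,0,-72],[40,445,-524,19,0,0,-72],[40,445,-524,19,0,0,-72],[40,445,-524,19,0,0,-72],[40,445,-524,19,0,0,-72],[40,445,-524,19,0,0,-72],[40,445,-524,19,0,0,-72],[40,445,-524,19,0,0,-72]]]'
cat > w.py <<'E'
import sys
from h import *
im=shot('wrist');save(im,sys.argv[1])
for a in sys.argv[2:]:
    k,z=a.split(':')
    for d in pinpoint('wrist',k):
        if d['score']>.2:print(k,np.round(d['xy']),round(d['score'],2),'at_z',at_z(im,d['xy'],float(z)).round(1),'depth',at_d(im,d['xy']))
E
python3 w.py w1.png latch_knob:135 latch_pivot:135 cover_handle:64;python3 rel.py 470 -4 123 90 0
```

```text
time_s: 3.37
tcp_pos: [469.6, -4.9, 219.7]
tool_rot: [[-0.004, 1.0, -0.0], [1.0, 0.004, -0.001], [-0.001, -0.0, -1.0]]
contact_force: [0.3, -0.1, 1.2]
gripper_width: 40.0
gripper_force: 0.0
latch_knob [270. 204.] 0.66 at_z [4.61e+02 3.00e-01 1.35e+02] depth [461.14868172   1.79824355 140.28701752]
latch_pivot [477. 170.] 0.56 at_z [594.6  23.8 135. ] depth [590.62941264  25.06976643 142.1937915 ]
t 3.6 now [469.6  -5.6 219.8] shift [ 1.6  0.4 96.8] rot [0.   0.01 0.09]
```

View pics/w1.png

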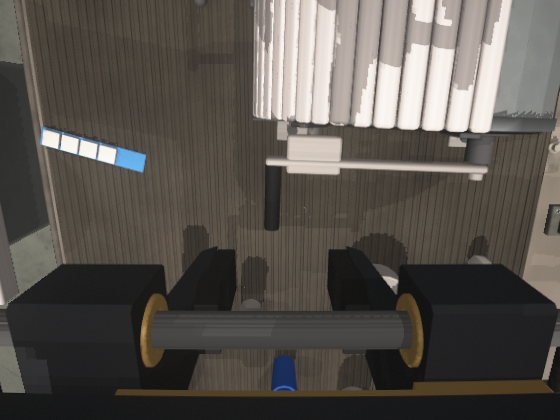

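```bash
python3 -m creep '[[[40,2,-8,40,0,0,0],[40,2,-8,80,0,0,0],[40,2,-8,97,0,0,0],[40,2,-8,97,0,0,0],[0,2,-8,97,0,0,0],[0,2,-8,97,0,0,0],[0,2,-8,97,0,0,0],[0,2,-8,97,0,0,0],[0,2,-8,97,0,0,0],[0,2,-8,97,0,0,0],[0,2,-8,97,0,0,0],[0,2,-8,97,0,0,0]]]'
```

```text
time_s: 4.57
tcp_pos: [463.2, -2.6, 124.1]
tool_rot: [[-0.004, 1.0, 0.003], [1.0, 0.004, -0.0], [-0.0, 0.003, -1.0]]
contact_force: [0.7, -2.0, 5.6]
gripper_width: 8.9
gripper_force: 30.0
```

```bash
python3 -m creep '[[[0,0,0.6,-13,0,0,0],[0,0,2.6,-25.8,0,0,0],[0,0,5.8,-38.4,0,0,0],[0,0,10.3,-50.6,0,0,0],[0,0,15.9,-62.3,0,0,0],[0,0,22.7,-73.4,0,0,0],[0,0,30.6,-83.7,0,0,0],[0,0,39.4,-93.3,0,0,0],[0,0,49.2,-101.8,0,0,0],[0,0,59.8,-109.4,0,0,0],[0,0,71.0,-115.8,0,0,0],[0,0,82.9,-121.2,0,0,0],[0,0,95.2,-125.3,0,0,0],[0,0,107.9,-128.1,0,0,0],[0,0,120.8,-129.7,0,0,0],[0,0,133.8,-129.9,0,0,0],[0,0,146.7,-128.9,0,0,0],[0,0,159.5,-126.6,0,0,0],[0,0,172,-123,0,0,0],[0,0,179,-120.5,0,0,0]]]'
```

```text
time_s: 6.23
tcp_pos: [639.6, -5.7, 240.6]
tool_rot: [[-0.003, 1.0, -0.006], [1.0, 0.003, -0.007], [-0.007, -0.006, -1.0]]
contact_force: [-2.6, -12.3, -1.2]
gripper_width: 8.9
gripper_force: 30.3
```

```bash
python3 -m creep '[[[40,0,0,0,0,0,0],[40,0,0,0,0,0,0],[40,0,0,0,0,0,0],[40,0,0,-40,0,0,0],[40,0,0,-80,0,0,0],[40,30,-40,-80,0,0,0],[40,60,-80,-80,0,0,0],[40,90,-120,-80,0,0,0],[40,120,-160,-80,0,0,0],[40,150,-200,-80,0,0,0],[40,180,-240,-80,0,0,0],[40,190,-270,-60,-7,0,0],[40,190,-280,-40,-14,0,0],[40,190,-280,-20,-21,0,0],[40,190,-280,0,-28,0,0],[40,190,-280,40,-35,0,0],[40,190,-280,70,-35,0,0],[40,190,-280,80,-35,0,0],[40,190,-280,80,-35,0,0],[40,190,-280,80,-35,0,0]]]'
python3 w.py w2.png cover_handle:64 bin:0;python3 rel.py 358 184 130 90 35
```

```text
time_s: 7.9
tcp_pos: [360.9, 187.8, 164.7]
tool_rot: [[-0.004, 0.819, 0.574], [1.0, 0.003, 0.002], [0.0, 0.574, -0.819]]
contact_force: [0.5, 0.6, 0.7]
gripper_width: 40.2
gripper_force: 0.0
cover_handle [258. 200.] 0.64 at_z [410.1 188.7  64. ] depth [406.36675018 190.56162651  70.07934466]
bin [348. 171.] 0.76 at_z [565.2 185.7   0. ] depth [460.7349198  211.14417169 102.80374075]
bin [261. 202.] 0.5 at_z [452.5 166.7   0. ] depth [408.74354565 188.8314921   70.50272708]
t 8.1 now [362.4 188.4 166.7] shift [ -4.5 -24.7  27.4] rot [ 0.18 -0.21  0.  ]
```

View pics/w2.png

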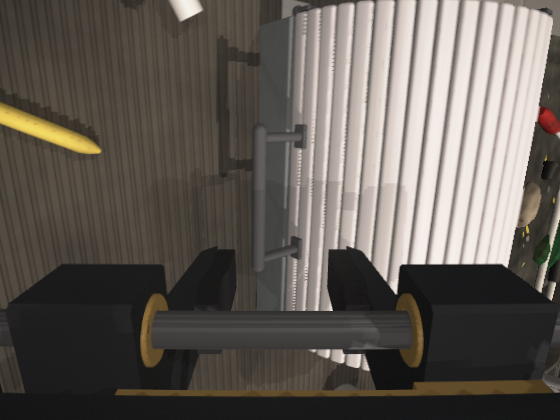

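```bash
python3 -m creep '[[[24,0,-20,30,0,0,0],[24,0,-20,40,0,0,0],[24,0,-20,40,0,0,0],[24,0,-20,70,0,0,0],[24,0,-20,100,0,0,0],[24,0,-20,120,0,0,0],[24,0,-20,120,0,0,0],[14,0,-20,120,0,0,0],[14,0,-20,120,0,0,0],[14,0,-20,120,0,0,0],[14,0,-20,120,0,0,0]]]'
python3 -c "
from h import *
save(shot('wrist'),'w3.png',(150,100,450,330),2)"
```

```text
time_s: 8.97
tcp_pos: [418.2, 192.2, 56.4]
tool_rot: [[-0.0, 0.822, 0.57], [1.0, 0.002, -0.003], [-0.004, 0.57, -0.822]]
contact_force: [-2.1, -2.7, -3.3]
gripper_width: 13.9
gripper_force: 1.7
```

View pics/w3.png

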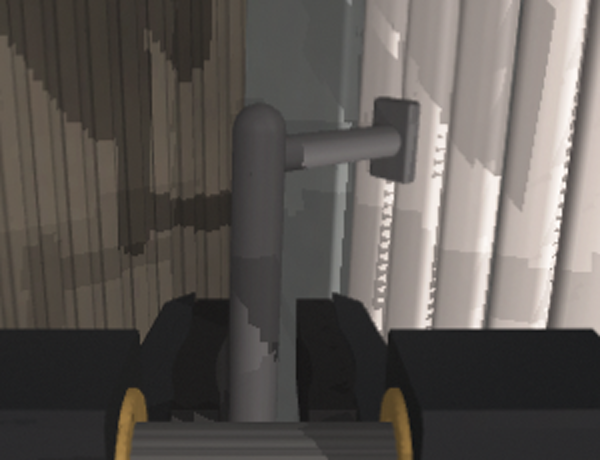

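```bash
cat > arc.py <<'E'
import sys
from h import *
# bar path rows relative to now: cx cz depth phi0 t0 then list of phi,t
s=env.get_state();Rc=np.array(s['tool_rot'])
def D(t):t=np.radians(t);return np.array([np.sin(t),0,-np.cos(t)])
def bar(f):return 160*np.array([-np.cos(f),0,np.sin(f)])
def rows(f0,t0,f1,tf,n,k=12):
    for f in np.linspace(f0,f1,n+1)[1:]:
        t=tf(f);v=Rc.T@(bar(f)-bar(f0)+k*(D(t)-D(t0)));print([round(float(a),1) for a in v],round(t0-t,1))
E
python3 -c "
from arc import *
rows(.087,35,.96,lambda f:35,13)
"
```

```text
[-0.0, 7.1, -8.0] 0
[-0.1, 14.8, -15.6] 0
[-0.1, 22.9, -22.6] 0
[-0.2, 31.5, -29.0] 0
[-0.2, 40.6, -34.8] 0
[-0.2, 49.9, -40.1] 0
[-0.3, 59.7, -44.7] 0
[-0.3, 69.7, -48.6] 0
[-0.4, 79.9, -51.8] 0
[-0.4, 90.3, -54.4] 0
[-0.4, 100.9, -56.2] 0
[-0.4, 111.6, -57.3] 0
[-0.5, 122.3, -57.7] 0
```

```bash
python3 -m creep '[[[14,0,-1.5,0,0,0,0],[0,0,-1.5,0,0,0,0],[0,0,-1.5,0,0,0,0],[0,0,-1.5,0,0,0,0],[0,0,-1.5,0,0,0,0],[0,0,6,-8,0,0,0],[0,0,13.5,-15.6,0,0,0],[0,0,21.5,-22.6,0,0,0],[0,0,30,-29,0,0,0],[0,0,39,-35,0,0,0],[0,0,48.5,-40,0,0,0]]]'
python3 -c "
from h import *
im=shot('side');print([(d['xy'],at_d(im,d['xy'])) for d in pinpoint('side','cover_handle')])"
```

```text
time_s: 9.93
tcp_pos: [433.7, 192.6, 115.3]
tool_rot: [[-0.0, 0.824, 0.567], [1.0, 0.002, -0.002], [-0.003, 0.566, -0.824]]
contact_force: [-15.9, 0.8, 2.3]
gripper_width: 8.8
gripper_force: 30.0
[([245.6, 141.1], array([424.50880509, 181.68948822, 126.74843933]))]
```

```bash
python3 -c "
from arc import *
rows(.49,35,1.852,lambda f:max(0,min(35,90-np.degrees(f))),20)
"
```

```text
[-0.0, 9.8, -4.7] 0
[-0.0, 20.0, -8.6] 0
[-0.0, 30.4, -11.9] 0
[-0.1, 41.0, -14.5] 0
[-0.1, 51.7, -16.3] 0
[-0.1, 62.5, -17.4] 0
[-0.1, 73.3, -17.8] 0.4
[-0.1, 83.4, -17.4] 4.3
[-0.1, 93.4, -16.4] 8.2
[-0.1, 103.4, -14.7] 12.1
[-0.1, 113.2, -12.3] 16.0
[-0.1, 122.8, -9.3] 19.9
[-0.0, 132.1, -5.6] 23.8
[-0.0, 141.2, -1.3] 27.7
[-0.0, 150.0, 3.7] 31.6
[-0.0, 158.6, 9.2] 35
[0.0, 167.2, 15.8] 35
[0.0, 175.5, 23.0] 35
[0.1, 183.2, 30.7] 35
[0.1, 190.4, 38.9] 35
```

```bash
python3 -m creep '[[[0,0,9,-6,0,0,0],[0,0,19,-10,0,0,0],[0,0,29.5,-13,0,0,0],[0,0,40,-15.5,0,0,0],[0,0,51,-17.3,0,0,0],[0,0,62,-18.4,0,0,0],[0,0,73,-18.8,0.4,0,0],[0,0,83,-18.4,4.3,0,0],[0,0,93,-17.4,8.2,0,0],[0,0,103,-15.7,12.1,0,0],[0,0,113,-13.3,16,0,0],[0,0,122.8,-10.3,19.9,0,0],[0,0,132,-6.6,23.8,0,0],[0,0,141,-2,27.7,0,0],[0,0,150,3,31.6,0,0],[0,0,158.6,9,35,0,0],[0,0,167,15.8,35,0,0],[0,0,175.5,23,35,0,0],[0,0,183,30.7,35,0,0],[0,0,190,38.9,35,0,0]]]'
python3 -c "
from h import *
im=shot('side');save(im,'s2.png',(180,50,460,260),2);print([(d['xy'],at_d(im,d['xy'])) for d in pinpoint('side','cover_handle')])"
```

```text
time_s: 11.7
tcp_pos: [611.1, 188.5, 193.4]
tool_rot: [[-0.001, 1.0, -0.015], [1.0, 0.001, -0.012], [-0.012, -0.015, -1.0]]
contact_force: [-44.0, -16.3, 41.2]
gripper_width: 9.2
gripper_force: 29.8
[([320.3, 118.6], array([611.7425159 , 176.3276624 , 208.00426148]))]
```

View pics/s2.png

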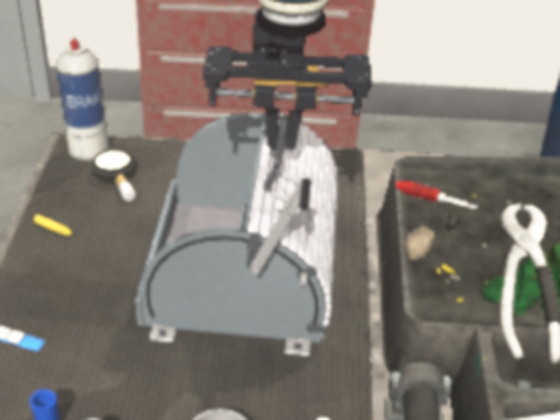

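```bash
python3 -m creep '[[[30,0,0,0,0,0,0],[40,0,0,0,0,0,0],[40,0,0,-30,0,0,0],[40,0,0,-60,0,0,0],[60,0,0,-80,0,0,0],[80,-40,0,-80,0,0,0],[80,-80,0,-80,0,0,0],[80,-120,-10,-80,0,0,0],[80,-160,-20,-80,0,0,0],[80,-200,-30,-80,0,0,0],[80,-240,-40,-80,0,0,0],[80,-280,-50,-60,0,0,0],[80,-320,-55,-40,0,0,0],[80,-360,-55,-20,0,0,0],[80,-400,-55,0,0,0,0],[80,-440,-55,0,0,0,0],[80,-480,-55,0,0,0,0],[80,-515,-55,0,0,0,0],[80,-515,-55,0,0,0,0],[80,-515,-55,0,0,0,0]]]'
cat > rim.py <<'E'
import sys
from h import *
# rim.py file zrim r x y : find the rim circle near the expected world position in the wrist image by depth cloud
im=shot('wrist');P=cloud(im)
f,zr,rr,x,y=sys.argv[1],*map(float,sys.argv[2:6]);save(im,f)
m=(abs(P[...,2]-zr)<5)&(np.hypot(P[...,0]-x,P[...,1]-y)<rr+35);q=P[m][:,:2].astype(np.float32)
for k in 'acd':print(k,[(np.round(d['xy']),round(d['score'],2),at_z(im,d['xy'],zr/2).round()) for d in pinpoint('wrist',f'cup_{k}_center')])
if len(q)>5:
    from scipy.optimize import least_squares
    r=least_squares(lambda p:np.hypot(q[:,0]-p[0],q[:,1]-p[1])-p[2],[*np.median(q,0),rr],loss='soft_l1');print('rim fit',r.x,len(q),np.median(P[m][:,2]))
E
python3 rim.py w4.png 46 20 554 -286
```

```text
time_s: 13.47
tcp_pos: [560.4, -324.7, 195.5]
tool_rot: [[0.002, 1.0, -0.003], [1.0, -0.002, -0.005], [-0.005, -0.003, -1.0]]
contact_force: [-0.2, 0.5, -1.2]
gripper_width: 80.0
gripper_force: 0.0
a []
c [(array([278., 139.]), 0.91, array([ 556., -286.,   23.]))]
d [(array([175.,  73.]), 0.58, array([ 471., -232.,   23.]))]
rim fit [ 555.59424884 -283.92596092   19.32716148] 551 46.14974876355183
```

View pics/w4.png

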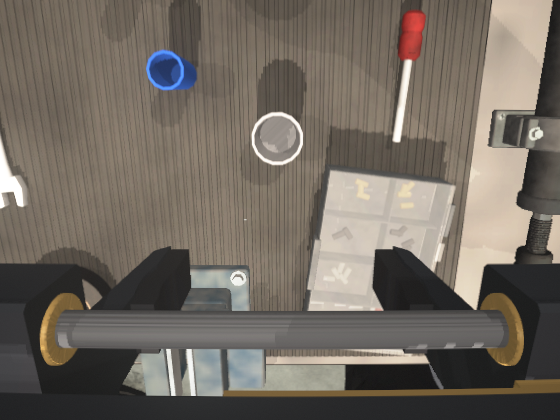

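```bash
python3 rel.py 555.5 -285 34 90
```

```text
t 13.7 now [ 560.2 -320.5  195. ] shift [ 36.1  -3.8 160.9] rot [-0.27  0.22  0.16]
```

```bash
python3 -m creep '[[[56,36,-4,0,0,0,0],[56,36,-4,40,0,0,0],[56,36,-4,80,0,0,0],[56,36,-4,115,0,0,0],[56,36,-4,140,0,0,0],[56,36,-4,161,0,0,0],[56,36,-4,161,0,0,0],[56,36,-4,161,0,0,0],[0,36,-4,161,0,0,0],[0,36,-4,161,0,0,0],[0,36,-4,161,0,0,0],[0,36,-4,161,0,0,0],[0,36,-4,161,0,0,0],[0,36,-4,161,0,0,0],[0,36,-4,161,0,0,0],[0,36,-4,161,0,0,0]]]'
```

```text
time_s: 15.0
tcp_pos: [556.5, -287.1, 35.9]
tool_rot: [[-0.001, 1.0, -0.002], [1.0, 0.001, -0.005], [-0.005, -0.002, -1.0]]
contact_force: [0.3, 2.6, 7.0]
gripper_width: 40.7
gripper_force: 30.0
```

```bash
python3 -m creep '[[[0,0,0,-20,0,0,0],[0,0,0,-50,0,0,0],[0,0,0,-80,0,0,0],[0,20,2,-100,0,0,0],[0,50,6,-110,0,0,0],[0,80,10,-110,0,0,0],[0,90,12,-110,0,0,0],[0,90,12,-110,0,0,0],[0,90,12,-110,0,0,0],[0,90,12,-110,0,0,0]]]'
python3 rim.py w5.png 34 33 569 -137; python3 rel.py 569 -137 145 90
```

```text
time_s: 15.83
tcp_pos: [566.8, -197.0, 142.5]
tool_rot: [[-0.001, 1.0, -0.006], [1.0, 0.001, -0.004], [-0.004, -0.006, -1.0]]
contact_force: [0.3, 0.5, -0.9]
gripper_width: 40.1
gripper_force: 30.0
a [(array([288., 110.]), 0.6, array([ 570., -133.,   17.]))]
c [(array([285., 250.]), 0.69, array([ 568., -242.,   17.]))]
d [(array([164., 244.]), 0.91, array([ 471., -237.,   17.])), (array([101., 148.]), 0.9, array([ 430., -160.,   17.])), (array([10., 96.]), 0.68, array([ 367., -122.,   17.]))]
rim fit [ 568.88599141 -134.37690684   32.00029224] 1489 34.01410040322335
t 16.0 now [ 566.8 -197.1  142.5] shift [60.1  2.2 -2.8] rot [-0.36  0.21 -0.01]
```

View pics/w5.png

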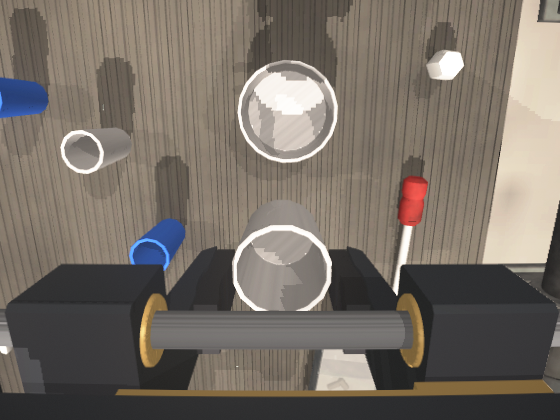

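```bash
python3 -m creep '[[[0,30,2.5,0,0,0,0],[0,59.5,2.5,0,0,0,0],[0,59.5,2.5,20,0,0,0],[0,59.5,2.5,50,0,0,0],[0,59.5,2.5,80,0,0,0],[0,59.5,2.5,95,0,0,0],[0,59.5,2.5,102,0,0,0],[0,59.5,2.5,102,0,0,0],[0,59.5,2.5,102,0,0,0],[60,59.5,2.5,102,0,0,0],[60,59.5,2.5,102,0,0,0],[60,59.5,2.5,102,0,0,0],[60,59.5,2.5,102,0,0,0],[60,59.5,2.5,70,0,0,0],[60,59.5,2.5,30,0,0,0],[60,30,-40,0,0,0,0],[60,0,-80,0,0,0,0],[60,-20,-120,0,0,0,0],[60,-20,-130,0,0,0,0],[60,-20,-130,0,0,0,0]]]'
python3 - <<'E'
from h import *
import sys
sys.argv=['','w6.png','52','13.5','435','-160'];exec(open('rim.py').read())
m=(P[...,2]>40)&(np.hypot(P[...,0]-569,P[...,1]+136)<60);print('c rim z',np.median(P[m],0) if m.sum() else 0)
E
python3 rel.py 435 -160 44 90
```

```text
time_s: 17.7
tcp_pos: [432.1, -217.5, 143.7]
tool_rot: [[0.002, 1.0, -0.009], [1.0, -0.002, -0.004], [-0.004, -0.009, -1.0]]
contact_force: [-0.5, -0.5, -0.6]
gripper_width: 60.0
gripper_force: 0.0
a []
c [(array([485.,  83.]), 0.71, array([ 571., -135.,   26.])), (array([288., 116.]), 0.37, array([ 435., -158.,   26.]))]
d [(array([196.,  66.]), 0.88, array([ 372., -124.,   26.])), (array([288., 117.]), 0.86, array([ 435., -158.,   26.])), (array([336., 218.]), 0.65, array([ 472., -232.,   26.]))]
rim fit [ 434.69939473 -158.21922673   12.75962309] 551 52.178016668671944
c rim z [ 574.57301259 -133.92316568   47.75072183]
t 17.9 now [ 438.1 -216.2  144.2] shift [56.6 -2.6 99.9] rot [-0.23  0.23  0.05]
```

View pics/w6.png

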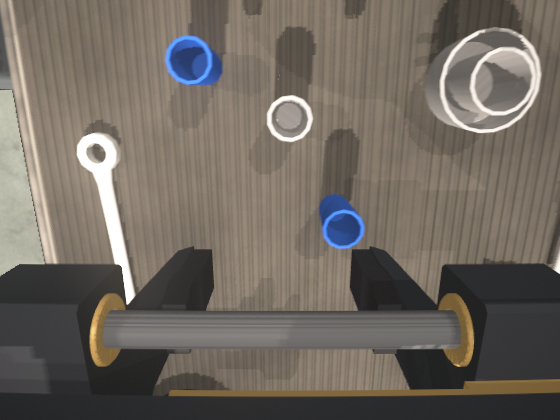

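```bash
python3 -m creep '[[[44,30,-3,0,0,0,0],[44,56.5,-3,0,0,0,0],[44,56.5,-3,30,0,0,0],[44,56.5,-3,60,0,0,0],[44,56.5,-3,90,0,0,0],[44,56.5,-3,101,0,0,0],[44,56.5,-3,101,0,0,0],[44,56.5,-3,101,0,0,0],[0,56.5,-3,101,0,0,0],[0,56.5,-3,101,0,0,0],[0,56.5,-3,101,0,0,0],[0,56.5,-3,101,0,0,0],[0,56.5,-3,101,0,0,0],[0,56.5,-3,101,0,0,0],[0,56.5,-3,101,0,0,0],[0,56.5,-3,101,0,0,0]]]'
```

```text
time_s: 19.23
tcp_pos: [435.3, -160.8, 44.3]
tool_rot: [[-0.001, 1.0, -0.002], [1.0, 0.001, -0.005], [-0.005, -0.002, -1.0]]
contact_force: [0.8, 0.4, 6.8]
gripper_width: 26.5
gripper_force: 30.0
```

```bash
python3 -m creep '[[[0,0,0,-20,0,0,0],[0,0,0,-50,0,0,0],[0,0,0,-80,0,0,0],[0,-10,30,-110,0,0,0],[0,-25,70,-110,0,0,0],[0,-40,110,-110,0,0,0],[0,-40,136,-110,0,0,0],[0,-40,136,-110,0,0,0],[0,-40,136,-110,0,0,0],[0,-40,136,-110,0,0,0]]]'
python3 rim.py w7.png 48 20 570 -136; python3 rel.py 570 -137 145 90
```

```text
time_s: 20.07
tcp_pos: [568.7, -199.1, 151.0]
tool_rot: [[-0.001, 1.0, -0.008], [1.0, 0.001, -0.003], [-0.003, -0.008, -1.0]]
contact_force: [-0.1, 0.0, -0.7]
gripper_width: 26.7
gripper_force: 30.0
a []
c [(array([286., 110.]), 0.71, array([ 570., -135.,   24.]))]
d [(array([162., 236.]), 0.86, array([ 471., -233.,   24.]))]
rim fit [ 569.0635869  -135.02001987   19.0862619 ] 875 49.10100154834842
t 20.3 now [ 568.8 -199.2  151.9] shift [62.2  1.3  6.6] rot [-0.36  0.2   0.05]
```

View pics/w7.png

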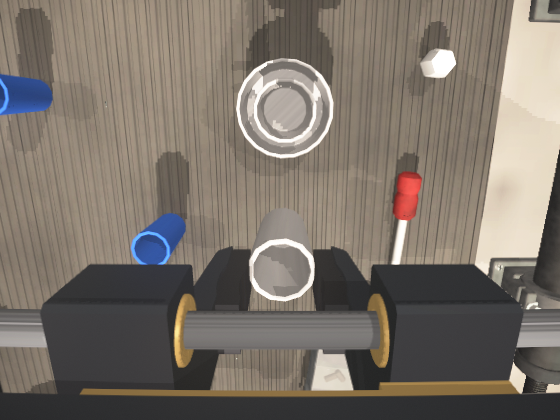

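```bash
python3 -m creep '[[[0,30,1,0,0,0,0],[0,61.5,1,0,0,0,0],[0,61.5,1,0,0,0,0],[0,61.5,1,30,0,0,0],[0,61.5,1,60,0,0,0],[0,61.5,1,85,0,0,0],[0,61.5,1,95,0,0,0],[0,61.5,1,100,0,0,0],[0,61.5,1,100,0,0,0],[0,61.5,1,100,0,0,0],[40,61.5,1,100,0,0,0],[40,61.5,1,100,0,0,0],[40,61.5,1,100,0,0,0],[40,61.5,1,60,0,0,0],[40,61.5,1,20,0,0,0],[80,20,1,-10,0,0,0],[80,-10,1,-10,0,0,0],[80,-10,1,-10,0,0,0],[80,-10,1,-10,0,0,0]]]'
python3 - <<'E'
from h import *
im=shot('wrist');P=cloud(im);save(im,'w8.png',(180,20,400,200),3)
from scipy.optimize import least_squares
near=np.hypot(P[...,0]-569,P[...,1]+135)<45
print('max z',np.nanpercentile(P[near][:,2],[99,99.9]))
for zr,rr in((34,32),(49,19),(58,13)):
    q=P[near&(abs(P[...,2]-zr)<3.5)][:,:2]
    if len(q)>5:
        r=least_squares(lambda p:np.hypot(q[:,0]-p[0],q[:,1]-p[1])-p[2],[*np.median(q,0),rr],loss='soft_l1');print(zr,r.x,len(q))
E
python3 rel.py 569 -138 5 90
```

```text
time_s: 21.85
tcp_pos: [572.0, -211.4, 163.7]
tool_rot: [[0.002, 1.0, -0.003], [1.0, -0.002, -0.005], [-0.005, -0.003, -1.0]]
contact_force: [-0.2, -0.0, -0.7]
gripper_width: 64.8
gripper_force: 0.0
max z [58.85455794 59.84964063]
34 [ 568.96494935 -134.40449159   31.87588788] 1444
49 [ 569.0125803  -135.07480405   19.06133569] 830
58 [ 571.2813153  -136.62516754   12.77412786] 518
t 21.9 now [ 571.2 -210.   162.3] shift [ 72.5  -1.4 157.1] rot [-0.28  0.2  -0.04]
```

View pics/w8.png

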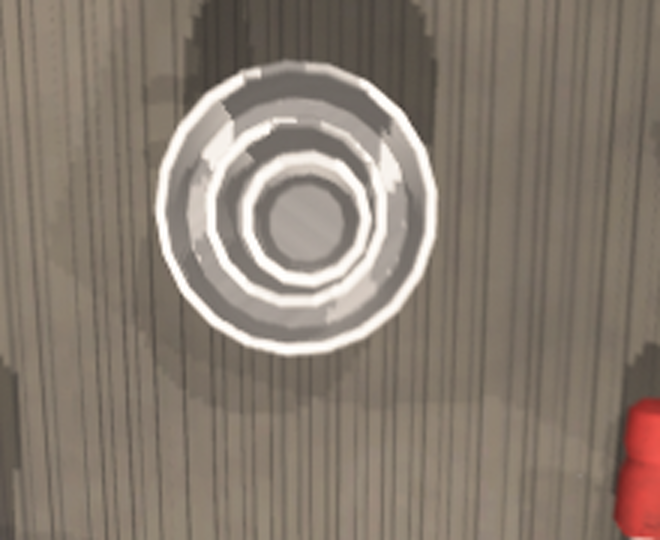

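```bash
python3 -m creep '[[[88,30,-1,0,0,0,-7],[88,72,-1,0,0,0,-14],[88,72,-1,0,0,0,-21],[88,72,-1,0,0,0,-28],[88,72,-1,0,0,0,-35],[88,72,-1,0,0,0,-42],[88,72,-1,0,0,0,-49],[88,72,-1,0,0,0,-56],[88,72,-1,0,0,0,-63],[88,72,-1,0,0,0,-70],[88,72,-1,0,0,0,-77],[88,72,-1,0,0,0,-84],[88,72,-1,0,0,0,-90],[88,72,-1,0,0,0,-90],[88,72,-1,0,0,0,-90]]]'
python3 rel.py 569 -137 8 180
python3 -c "
from h import *
im=shot('top');P=cloud(im);m=(P[...,2]>25)&(P[...,2]<70)&(np.hypot(P[...,0]-569,P[...,1]+135)<60);print(m.sum(),np.median(P[m],0) if m.sum() else '')"
```

```text
time_s: 23.15
tcp_pos: [569.4, -136.2, 160.6]
tool_rot: [[-1.0, 0.001, -0.007], [0.001, 1.0, -0.003], [0.007, -0.003, -1.0]]
contact_force: [-0.1, -0.8, 0.7]
gripper_width: 87.9
gripper_force: 0.0
t 23.1 now [ 569.4 -136.2  160.6] shift [ -0.7  -0.3 152.6] rot [-0.17 -0.43 -0.05]
232 [ 561.71513876 -137.88610748   36.17727936]
```

```bash
python3 -m creep '[[[88,0,0,40,0,0,0],[88,0,0,80,0,0,0],[88,0,0,110,0,0,0],[88,0,0,135,0,0,0],[88,0,0,152,0,0,0],[88,0,0,152,0,0,0],[88,0,0,152,0,0,0],[88,0,0,152,0,0,0],[0,0,0,152,0,0,0],[0,0,0,152,0,0,0],[0,0,0,152,0,0,0],[0,0,0,152,0,0,0],[0,0,0,152,0,0,0],[0,0,0,152,0,0,0]]]'; python3 -c "
from h import *
print(env.get_state()['joint_pos'])"
```

```text
time_s: 24.37
tcp_pos: [570.4, -138.0, 11.1]
tool_rot: [[-1.0, -0.001, -0.003], [-0.001, 1.0, -0.004], [0.003, -0.004, -1.0]]
contact_force: [0.1, 2.0, 6.4]
gripper_width: 65.2
gripper_force: 29.7
[-0.27716306  0.3392778   1.97251894 -0.0063323   0.83208123 -1.8444775 ]
```

```bash
python3 -m creep '[[[0,0,0,-20,0,0,0],[0,0,0,-50,0,0,0],[0,0,0,-85,0,0,0],[0,0,0,-120,0,0,0],[0,15,0,-155,0,0,0],[0,35,0,-190,0,0,0],[0,62,20,-190,0,0,0],[0,63,60,-190,0,0,0],[0,63,100,-190,0,0,0],[0,63,140,-190,0,0,0],[0,63,180,-190,0,0,0],[0,63,220,-190,0,0,0],[0,63,260,-190,0,0,0],[0,63,300,-190,0,0,0],[0,63,325,-190,0,0,0],[0,63,325,-190,0,0,0],[0,63,325,-190,0,0,0],[0,63,325,-190,0,0,0]]]'
python3 - <<'E'
from h import *
a=shot('top');b=shot('side');save(b,'s3.png',(180,50,460,260),2)
im=shot('wrist')
Z=np.vstack([cloud(a).reshape(-1,3),cloud(im).reshape(-1,3)])
def st(m,ax):
    q=Z[m];print(len(q),np.nanpercentile(q[:,ax],[2,25,50,75,98]).round(1) if len(q) else '')
x,y,z=Z.T
st((abs(y-187)<110)&(abs(z-44)<4)&(x>430)&(x<470),0) # sill top x
st((abs(z-140)<20)&(x>490)&(x<560)&(y>300)&(y<335),1) # left plate
st((abs(z-140)<20)&(x>490)&(x<560)&(y>30)&(y<75),1)
E
```

```text
time_s: 25.87
tcp_pos: [506.6, 186.9, 198.3]
tool_rot: [[-1.0, -0.002, -0.007], [-0.002, 1.0, -0.005], [0.007, -0.005, -1.0]]
contact_force: [0.5, -0.6, -1.4]
gripper_width: 65.1
gripper_force: 30.0
3065 [445.3 448.6 450.9 453.  457. ]
2306 [309.9 310.7 311.4 314.1 318.7]
2758 [51.1 57.4 60.3 60.9 61.7]
```

View pics/s3.png

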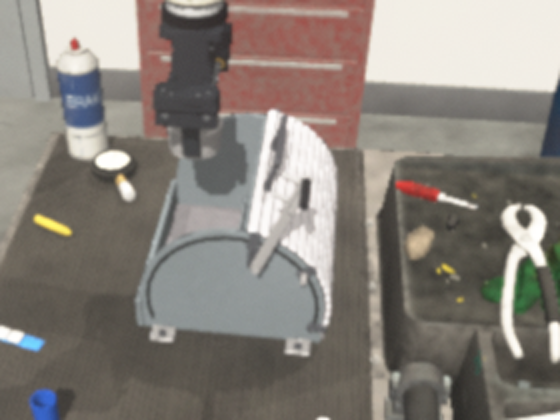

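```bash
python3 -m creep '[[[0,-1,-0.5,40,0,0,0],[0,-1,-0.5,70,0,0,0],[0,-1,-0.5,100,0,0,0],[0,-1,-0.5,125,0,0,0],[0,-1,-0.5,145,0,0,0],[0,-1,-0.5,160,0,0,0],[0,-1,-0.5,170,0,0,0],[0,-1,-0.5,176,0,0,0],[0,-1,-0.5,179,0,0,0],[0,-1,-0.5,180,0,0,0],[0,-1,-0.5,180,0,0,0],[0,-1,-0.5,180,0,0,0]]]'
```

```text
time_s: 27.02
tcp_pos: [508.0, 186.7, 19.9]
tool_rot: [[-1.0, -0.001, -0.004], [-0.001, 1.0, -0.003], [0.004, -0.003, -1.0]]
contact_force: [0.8, -0.7, -1.2]
gripper_width: 65.1
gripper_force: 30.0
```

```bash
python3 -m creep '[[[0,0,0,1.5,0,0,0],[0,0,0,2.5,0,0,0],[0,0,0,2.5,0,0,0],[0,0,0,2.5,0,0,0],[70,0,0,2.5,0,0,0],[75,0,0,2.5,0,0,0],[80,0,0,2.5,0,0,0],[88,0,0,2.5,0,0,0],[88,0,0,2.5,0,0,0],[88,0,0,2.5,0,0,0],[88,0,0,-20,0,0,0],[88,0,0,-50,0,0,0],[88,0,0,-90,0,0,0],[88,0,0,-130,0,0,0],[88,0,0,-170,0,0,0],[88,0,0,-200,0,0,0],[88,-20,0,-200,0,0,0],[88,-60,0,-200,0,0,0],[88,-70,0,-200,0,0,0],[88,-70,0,-200,0,0,0]]]'
python3 - <<'E'
from h import *
from scipy.optimize import least_squares
im=shot('wrist');save(im,'w9.png')
P=cloud(im)
near=np.hypot(P[...,0]-508,P[...,1]-187)<42
for zr,rr in((40,32),(55,19),(64,13)):
    q=P[near&(abs(P[...,2]-zr)<3.5)]
    if len(q)>5:
        r=least_squares(lambda p:np.hypot(q[:,0]-p[0],q[:,1]-p[1])-p[2],[508,187,rr],loss='soft_l1');print(zr,r.x,len(q),np.median(q[:,2]))
E
```

```text
time_s: 28.68
tcp_pos: [580.3, 187.1, 218.2]
tool_rot: [[-1.0, -0.0, -0.005], [-0.0, 1.0, -0.004], [0.005, -0.004, -1.0]]
contact_force: [-0.4, -0.9, 0.2]
gripper_width: 88.3
gripper_force: 0.0
40 [505.67691466 186.59674327  31.82140568] 1014 40.02112724170115
55 [498.46476556 183.09159578  19.07761369] 592 55.118353743432664
64 [497.86352576 182.91642844  12.78952922] 361 64.17816713939163
```

View pics/w9.png

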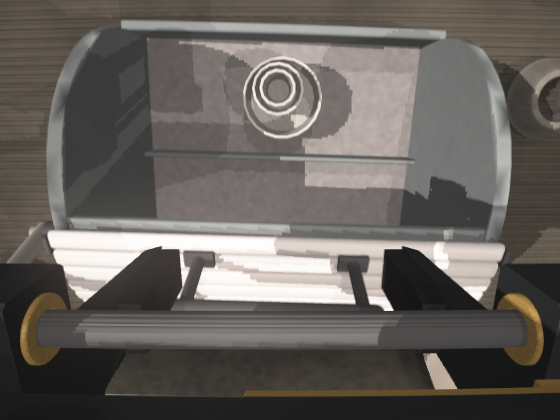

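```bash
python3 - <<'E'
from h import *
a=shot('top');im=shot('wrist');P=cloud(a)
near=(np.hypot(P[...,0]-500,P[...,1]-440)<60)
q=P[near&(P[...,2]>5)];print(np.nanpercentile(q[:,2],[5,25,50,75,90,99]))
for k in('cup_a_center','cup_b_center'):print([(d['xy'],d['score']) for d in look_for('top',k)],[(d['xy'],d['score']) for d in look_for('wrist',k)])
l=cv2.resize(a['frame'][195:275,30:110],(400,400),interpolation=cv2.INTER_CUBIC);r=cv2.resize(im['frame'][50:150,460:560],(400,400),interpolation=cv2.INTER_CUBIC)
cv2.imwrite('pics/ring.png',np.hstack([l,r]))
E
```

```text
nan
[([185.3, 222.5], 0.8)] [([286.9, 117.4], 0.73)]
[([181.5, 230.8], 0.49)] []
  return np.nanmean(a, axis, out=out, keepdims=keepdims)
```

View pics/ring.png

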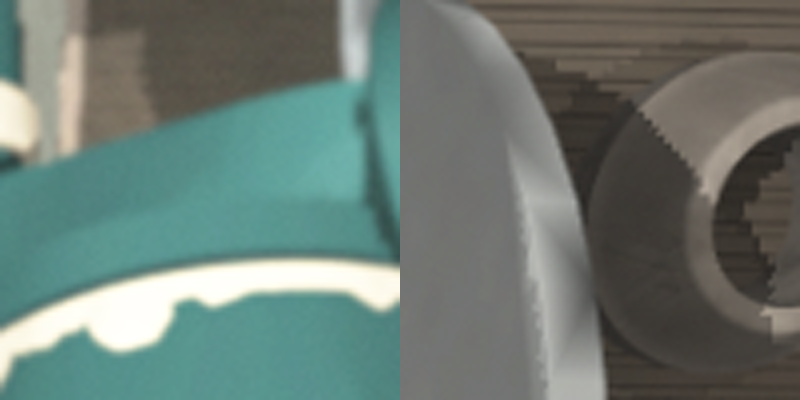

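```bash
python3 -m creep '[[[60,0,0,-40,0,0,7],[40,0,0,-60,0,0,14],[30,-30,0,-60,0,0,21],[30,-30,0,-60,0,0,28],[30,-30,0,-60,0,0,35],[30,-30,0,-60,0,0,42],[30,-30,0,-60,0,0,49],[30,-30,0,-60,0,0,56],[30,-30,0,-60,0,0,63],[30,-30,0,-60,0,0,70],[30,-30,0,-60,0,0,77],[30,-30,0,-60,0,0,84],[30,-30,0,-60,0,0,90],[30,-30,0,-60,0,0,90],[30,-30,0,-60,0,0,90],[30,-30,0,-60,0,0,90]]]'
python3 rel.py 610 187 192 90
python3 w.py w10.png cover_handle:205
```

```text
time_s: 30.37
tcp_pos: [608.2, 187.6, 278.3]
tool_rot: [[-0.004, 1.0, -0.006], [1.0, 0.004, -0.004], [-0.004, -0.006, -1.0]]
contact_force: [-0.2, -0.4, -0.1]
gripper_width: 30.0
gripper_force: 0.0
t 30.4 now [608.2 187.6 278.3] shift [-0.2  2.3 86.3] rot [-0.32  0.21  0.22]
cover_handle [286. 226.] 0.89 at_z [610.  181.1 205. ] depth [609.92085759 182.78294007 209.86395481]
```

```bash
python3 -m creep '[[[30,0,2,40,0,0,0],[30,0,2,70,0,0,0],[30,0,2,86,0,0,0],[30,0,2,86,0,0,0],[0,0,2,86,0,0,0],[0,0,2,86,0,0,0],[0,0,2,86,0,0,0],[0,0,2,86,0,0,0],[0,0,2,86,0,0,0],[0,0,2,86,0,0,0],[0,0,2,86,0,0,0]]]'
python3 -c "
from arc import *
tf=lambda f:max(0,min(35,90-np.degrees(f)))
rows(1.832,0,.6,tf,18)
"
```

```text
time_s: 31.38
tcp_pos: [610.5, 187.6, 194.6]
tool_rot: [[-0.001, 1.0, -0.004], [1.0, 0.001, -0.003], [-0.003, -0.004, -1.0]]
contact_force: [-3.7, -0.2, 5.9]
gripper_width: 8.8
gripper_force: 30.0
[0.0, -10.7, -2.4] 0
[0.0, -21.5, -4.1] 0
[0.0, -32.4, -5.1] 0
[0.0, -43.2, -5.3] -0.7
[0.0, -53.3, -4.7] -4.6
[0.0, -63.4, -3.5] -8.6
[0.1, -73.3, -1.7] -12.5
[0.1, -83.1, 0.9] -16.4
[0.1, -92.7, 4.1] -20.3
[0.1, -102.1, 8.0] -24.2
[0.1, -111.1, 12.5] -28.2
[0.2, -119.9, 17.6] -32.1
[0.2, -128.4, 23.4] -35
[0.2, -137.0, 30.2] -35
[0.2, -145.2, 37.6] -35
[0.3, -152.8, 45.4] -35
[0.3, -159.8, 53.8] -35
[0.3, -166.3, 62.7] -35
```

```bash
python3 -m creep '[[[0,0,-10.7,-2.4,0,0,0],[0,0,-21.5,-4.1,0,0,0],[0,0,-32.4,-5.1,0,0,0],[0,0,-43.2,-5.3,-0.7,0,0],[0,0,-53.3,-4.7,-4.6,0,0],[0,0,-63.4,-3.5,-8.6,0,0],[0,0,-73.3,-1.7,-12.5,0,0],[0,0,-83.1,0.9,-16.4,0,0],[0,0,-92.7,4.1,-20.3,0,0],[0,0,-102,8,-24.2,0,0],[0,0,-111,12.5,-28.2,0,0],[0,0,-120,17.6,-32.1,0,0],[0,0,-128.4,23.4,-35,0,0],[0,0,-137,30.2,-35,0,0],[0,0,-145.2,37.6,-35,0,0],[0,0,-152.8,45.4,-35,0,0],[0,0,-159.8,53.8,-35,0,0],[0,0,-166.3,62.7,-35,0,0]]]'
python3 -c "
from arc import *
rows(.6,35,.065,lambda f:35,9)
"
```

```text
time_s: 32.88
tcp_pos: [446.1, 192.1, 135.8]
tool_rot: [[-0.006, 0.816, 0.577], [1.0, 0.0, 0.01], [0.008, 0.577, -0.816]]
contact_force: [-7.9, 11.6, 9.5]
gripper_width: 8.9
gripper_force: 30.1
[-0.0, -8.8, 3.6] 0
[-0.1, -17.4, 7.7] 0
[-0.1, -25.7, 12.2] 0
[-0.2, -33.8, 17.3] 0
[-0.2, -41.5, 22.9] 0
[-0.3, -48.9, 28.9] 0
[-0.3, -55.9, 35.3] 0
[-0.4, -62.5, 42.1] 0
[-0.5, -68.7, 49.3] 0
```

```bash
python3 -m creep '[[[0,0,-8.8,3.6,0,0,0],[0,0,-17.4,7.7,0,0,0],[0,0,-25.7,12.2,0,0,0],[0,0,-33.8,17.3,0,0,0],[0,0,-41.5,22.9,0,0,0],[0,0,-49,29,0,0,0],[0,0,-56,35.3,0,0,0],[0,0,-62.5,42,0,0,0],[0,0,-68.7,49.3,0,0,0],[0,0,-68.7,49.3,0,0,0],[0,0,-68.7,49.3,0,0,0]]]'
python3 -c "
from h import *
im=shot('side');print([(d['xy'],at_d(im,d['xy'])) for d in pinpoint('side','cover_handle')])"
```

```text
time_s: 33.8
tcp_pos: [418.3, 192.6, 52.1]
tool_rot: [[-0.003, 0.825, 0.565], [1.0, 0.003, 0.001], [-0.001, 0.565, -0.825]]
contact_force: [-8.6, 7.7, -2.9]
gripper_width: 8.8
gripper_force: 30.0
[([242.9, 161.7], array([413.33549261, 178.55973091,  62.27631847]))]
```

```bash
python3 -m creep '[[[0,0,-1.2,1.7,0,0,0],[0,0,-2.4,3.4,0,0,0],[0,0,-3.5,5,0,0,0],[0,0,-3.5,5,0,0,0],[0,0,-3.5,5,0,0,0]]]'
```

```text
time_s: 34.32
tcp_pos: [420.4, 192.5, 48.5]
tool_rot: [[-0.001, 0.823, 0.568], [1.0, 0.002, -0.002], [-0.003, 0.568, -0.823]]
contact_force: [-16.7, 2.1, 18.7]
gripper_width: 8.0
gripper_force: 27.1
```

```bash
python3 -m creep '[[[24,0,2,-2,0,0,0],[24,0,2,-2,0,0,0],[24,0,2,-2,0,0,0],[24,0,2,-40,0,0,0],[24,0,2,-80,0,0,0],[24,0,2,-120,0,0,0],[24,0,20,-150,0,0,0],[24,0,20,-150,0,0,0],[24,0,20,-150,0,0,0]]]'
python3 w.py w11.png cover_handle:64
python3 - <<'E'
from h import *
b=shot('side');save(b,'s4.png',(180,50,460,260),2.8)
for k in('cover_handle','latch_knob'):print(k,[(d['xy'],at_d(b,d['xy'])) for d in pinpoint('side',k)])
E
python3 rel.py 641 -6 300 90
```

```text
time_s: 35.07
tcp_pos: [352.7, 193.1, 184.9]
tool_rot: [[0.001, 0.822, 0.569], [1.0, 0.001, -0.002], [-0.002, 0.569, -0.822]]
contact_force: [0.3, -0.1, 0.2]
gripper_width: 23.9
gripper_force: 0.0
cover_handle [252. 201.] 0.58 at_z [407.8 187.4  64. ] depth [405.35805892 188.74389972  68.22775662]
cover_handle [341. 171.] 0.29 at_z [502.1 201.5  64. ] depth [461.94979258 211.90070527 105.45077573]
cover_handle [([239.7, 162.2], array([405.73392258, 173.52394949,  63.83900566]))]
latch_knob [([335.2, 147.3], array([653.95855703, 191.67669472, 117.20904108])), ([341.2, 269.1], array([ 683.21443116, -111.14244805,    5.2100555 ]))]
t 35.3 now [351.  190.6 179.3] shift [-197.2  306.8   65.3] rot [34.25  0.58  0.06]
```

View pics/s4.png

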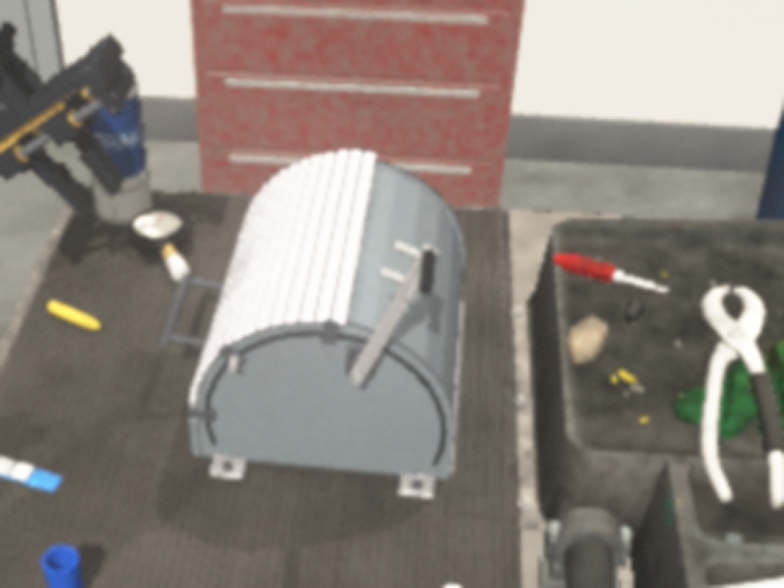

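```bash
python3 -m creep '[[[40,0,22,-33,7,0,0],[40,0,45,-66,14,0,0],[40,0,74,-107,21,0,0],[40,-20,98,-90,28,0,0],[40,-40,122,-74,35,0,0],[40,-60,146,-57,35,0,0],[40,-80,170,-41,35,0,0],[40,-100,193,-24,35,0,0],[40,-120,217,-8,35,0,0],[40,-140,241,9,35,0,0],[40,-160,265,25,35,0,0],[40,-180,290,42,35,0,0],[40,-196,312,58,35,0,0],[40,-196,312,58,35,0,0],[40,-196,312,58,35,0,0],[40,-196,312,58,35,0,0]]]'
python3 w.py w12.png latch_knob:255 latch_pivot:135; python3 rel.py 640 -5 241 90
```

```text
time_s: 36.65
tcp_pos: [640.9, -4.0, 309.0]
tool_rot: [[0.002, 1.0, -0.015], [1.0, -0.002, -0.007], [-0.007, -0.015, -1.0]]
contact_force: [-0.3, -0.5, -0.5]
gripper_width: 40.0
gripper_force: 0.0
latch_knob [282. 230.] 0.69 at_z [639.7  -6.6 255. ] depth [639.76486389  -4.41873787 260.99704676]
latch_pivot [230. 153.] 0.73 at_z [592.6  21.9 135. ] depth [607.32381188  34.84384537 229.93761679]
t 36.8 now [640.8  -3.1 311.1] shift [-1.4  0.  70.1] rot [-0.63  0.39 -0.03]
```

View pics/w12.png

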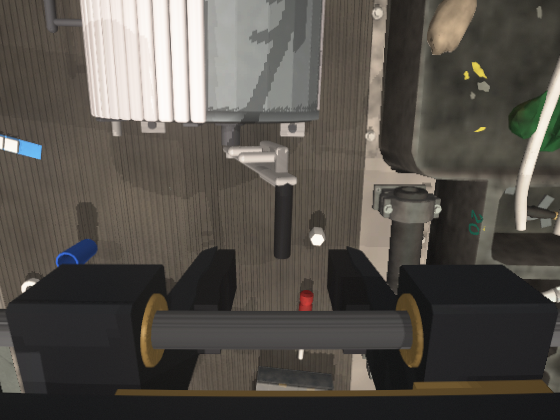

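```bash
python3 -m creep '[[[40,-2,-1,40,0,0,0],[40,-2,-1,69,0,0,0],[40,-2,-1,69,0,0,0],[40,-2,-1,69,0,0,0],[0,-2,-1,69,0,0,0],[0,-2,-1,69,0,0,0],[0,-2,-1,69,0,0,0],[0,-2,-1,69,0,0,0],[0,-2,-1,69,0,0,0],[0,-2,-1,69,0,0,0],[0,-2,-1,69,0,0,0]]]'
python3 - <<'E'
from h import *
s=env.get_state();Rc=np.array(s['tool_rot']);print(s['tcp_pos'])
f0=1.94;k=lambda f:130*np.array([-np.cos(f),0,np.sin(f)])
for f in np.linspace(f0,0,25)[1:]:print((Rc.T@(k(f)-k(f0))).round(1))
E
```

```text
time_s: 37.72
tcp_pos: [640.9, -6.2, 243.9]
tool_rot: [[0.002, 1.0, -0.007], [1.0, -0.002, -0.007], [-0.007, -0.007, -1.0]]
contact_force: [1.4, -0.8, 4.3]
gripper_width: 8.8
gripper_force: 30.0
[640.91124866  -6.23103268 243.89747747]
[ -0.  -10.   -3.3]
[ -0.1 -20.2  -5.8]
[ -0.1 -30.5  -7.5]
[ -0.1 -41.   -8.3]
[ -0.1 -51.5  -8.3]
[ -0.1 -62.   -7.4]
[ -0.2 -72.4  -5.7]
[ -0.2 -82.5  -3.2]
[ -0.1 -92.5   0.2]
[-1.000e-01 -1.022e+02  4.300e+00]
[-1.000e-01 -1.114e+02  9.300e+00]
[-1.000e-01 -1.203e+02  1.490e+01]
[-1.000e-01 -1.287e+02  2.120e+01]
[  -0.  -136.5   28.2]
[   0.  -143.7   35.9]
[ 1.000e-01 -1.503e+02  4.400e+01]
[ 1.000e-01 -1.563e+02  5.270e+01]
[   0.2 -161.5   61.8]
[   0.2 -165.9   71.4]
[   0.3 -169.6   81.2]
[   0.4 -172.4   91.3]
[   0.4 -174.5  101.6]
[   0.5 -175.7  112.1]
[   0.6 -176.   122.6]
```

```bash
python3 -m creep '[[[0,0,-10,-3.3,0,0,0],[0,0,-20,-5.8,0,0,0],[0,0,-30.5,-7.5,0,0,0],[0,0,-41,-8.3,0,0,0],[0,0,-51.5,-8.3,0,0,0],[0,0,-62,-7.4,0,0,0],[0,0,-72.4,-5.7,0,0,0],[0,0,-82.5,-3.2,0,0,0],[0,0,-92.5,0.2,0,0,0],[0,0,-102,4.3,0,0,0],[0,0,-111.4,9.3,0,0,0],[0,0,-120.3,15,0,0,0],[0,0,-128.7,21.2,0,0,0],[0,0,-136.5,28.2,0,0,0],[0,0,-143.7,36,0,0,0],[0,0,-150.3,44,0,0,0],[0,0,-156.3,52.7,0,0,0],[0,0,-161.5,61.8,0,0,0],[0,0,-166,71.4,0,0,0]]]'
```

```text
time_s: 39.3
tcp_pos: [471.5, -2.9, 171.8]
tool_rot: [[0.002, 1.0, -0.011], [1.0, -0.002, 0.0], [0.0, -0.012, -1.0]]
contact_force: [3.6, 13.5, -0.4]
gripper_width: 8.9
gripper_force: 29.8
```

```bash
python3 -m creep '[[[0,0,-3.7,9.8,0,0,0],[0,0,-6.5,20,0,0,0],[0,0,-8.6,30,0,0,0],[0,0,-9.8,40.7,0,0,0],[0,0,-10,51.2,0,0,0],[0,0,-10,51.2,0,0,0],[0,0,-10,51.2,0,0,0]]]'
```

```text
time_s: 39.88
tcp_pos: [463.1, -4.0, 122.2]
tool_rot: [[0.003, 1.0, -0.008], [1.0, -0.003, -0.001], [-0.001, -0.008, -1.0]]
contact_force: [3.8, 12.4, 2.4]
gripper_width: 8.9
gripper_force: 29.9
```

```bash
python3 -m creep '[[[0,0,0,1.5,0,0,0],[0,0,0,3,0,0,0],[0,0,0,4,0,0,0],[0,0,0,4,0,0,0],[0,0,0,4,0,0,0]]]'
```

```text
time_s: 40.3
tcp_pos: [463.2, -4.4, 120.4]
tool_rot: [[0.003, 1.0, -0.008], [1.0, -0.003, -0.002], [-0.002, -0.008, -1.0]]
contact_force: [-2.9, 11.0, 18.0]
gripper_width: 8.8
gripper_force: 30.1
```

Stop reached (18 N up). Release, rise and check.

```bash
python3 -m creep '[[[0,0,0,-2,0,0,0],[30,0,0,-2,0,0,0],[40,0,0,-2,0,0,0],[40,0,0,-2,0,0,0],[40,0,0,-30,0,0,0],[40,0,0,-70,0,0,0],[40,0,0,-110,0,0,0],[40,-40,0,-150,0,0,0],[40,-80,0,-180,0,0,0],[40,-120,0,-180,0,0,0],[40,-160,0,-180,0,0,0],[40,-200,0,-180,0,0,0],[40,-200,0,-180,0,0,0],[40,-200,0,-180,0,0,0]]]'
python3 - <<'E'
from h import *
b=shot('side');save(b,'s5.png',(180,80,400,370),2)
for n in('side','top'):
    im=b if n=='side' else shot('top')
    for k in('cover_handle','latch_knob','core_tool','lug_nut_1','cup_d_center'):print(n,k,[(np.round(d['xy']),at_d(im,d['xy'])) for d in pinpoint(n,k)])
E
```

```text
time_s: 41.47
tcp_pos: [463.1, -209.1, 298.2]
tool_rot: [[0.006, 1.0, -0.012], [1.0, -0.006, -0.008], [-0.008, -0.012, -1.0]]
contact_force: [0.7, 0.4, -0.2]
gripper_width: 40.1
gripper_force: 0.0
side cover_handle []
side latch_knob [(array([252., 186.]), array([460.4050143 ,  55.15000457,  87.83258635]))]
side core_tool [(array([331., 318.]), array([ 663.68964208, -241.35640013,    8.44703372]))]
side lug_nut_1 [(array([343., 266.]), array([ 685.52388553, -109.53843595,   15.87940309]))]
side cup_d_center [(array([236., 305.]), array([ 475.77794514, -247.80137173,   34.86024945])), (array([204., 256.]), array([ 381.84874641, -134.61325523,   39.68554484]))]
top cover_handle [(array([178., 272.]), array([ 4.16672118e+02,  2.04624387e+02, -3.07621049e-01]))]
top latch_knob [(array([266., 245.]), array([459.55586463,   4.20196711, 136.61683241]))]
top core_tool [(array([375., 155.]), array([ 664.05499652, -236.66177506,   -3.53846981]))]
top lug_nut_1 [(array([315., 148.]), array([ 677.05554739, -101.14699437,   23.45386032]))]
top cup_d_center [(array([331., 293.]), array([ 363.40319102, -123.44781518,   12.4330388 ]))]
```

View pics/s5.png

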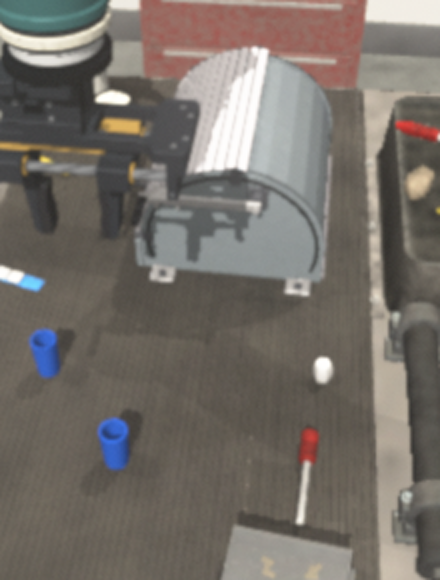

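```bash
python3 -c "
from cell import env
print(env.job_done())"
```

```text
the job is handed in; nothing more can be done
None
```

The job is handed in at about 42 s: the three steel cups that were out (a, c and d; b was absent) stand nested upright on the bin floor. The cover is shut, the hook is down level over its pin, and the other things on the shelf were left alone.

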